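# Wind the kiln limit timer and start the kiln

## Task

Get the kiln ready to fire: wind the limit timer by turning its brass wing key clockwise, a part turn at a time, until the black pointer stands inside the green band of its dial, never letting it reach the red band. Then push the white plunger of the blue start box fully down to the end of its stroke, hold it there a moment and let it spring back up. Leave the red stop button and the pottery things standing around alone.

Things in the scene. Friction and masses are not known exactly. Their poses are not given: they have to be found in the camera images.
- timer: kiln limit timer, a grey box with an aluminium top, 150 (x) x 240 (y) x 65 mm high, fixed to the table. Origin: centre of its underside. The key's vertical axis stands at (0, -62 mm) and the dial's centre at (0, +58 mm) in its frame
- key_grip (a point): centre of the blade of the brass wing key, on the key's vertical turning axis, 111 mm above the table. The blade is upright: 78 mm long (along this frame's x, which turns with the key), 10 mm thick (along y) and 36 mm high (93 to 129 mm above the table), on an 18 mm round stem. One lobe (+x) has a black spot
- key (a joint): turn of the key in rad, from 0 (unwound), growing clockwise seen from above; hard stop at 7.6. Found at 0 to 1.2. The mainspring resists (0.2 to 0.35 N m), a ratchet-like drag keeps the key where it is left
- timer_dial (a point): centre of the white winding dial, 104 mm in diameter, on the timer's top, 68 mm above the table. Frame parallel to the timer's. The pointer's direction in this frame is (3.65 rad - joint pointer), counted anticlockwise from x seen from above: mid green is along +x. Green band: pointer 3.45 to 3.85; then bare; red band from 4.0 on
- pointer (a joint): turn of the dial's black pointer (about 41 mm long) in rad, clockwise from above, geared to the key: pointer = 0.6 x key. Green band 3.45 to 3.85 (key 5.75 to 6.42), red from 4.0 (key 6.67)
- starter: kiln start box, blue, 150 (x) x 170 (y) x 75 mm high, fixed to the table. Origin: centre of its underside. The white plunger stands at (0, +42 mm), the red stop button at (0, -45 mm) in its frame
- plunger_top (a point): centre of the top of the white plunger's round head, 44 mm in diameter and 15 mm thick, 118 mm above the table when up
- plunger (a joint): how far the plunger is pressed, in m: 0 up, 0.020 at the end of its stroke; its spring pushes back with 3.5 N up to 10.5 N
- stop_top (a point): centre of the top of the red stop button, 38 mm in diameter, on a yellow collar, 98 mm above the table: not to be pressed
- stop (a joint): how far the red stop button is pressed, in m: 0 up, 0.006 fully in
- jar: bystander: amber glass glaze jar, 72 mm in diameter, 95 mm high, loose; origin at the centre of its underside
- mug: bystander: blue mug, 80 mm in diameter, 90 mm high, loose; origin at the centre of its underside
- bowl: bystander: terracotta bowl, 130 mm in diameter, 65 mm high, loose; origin at the centre of its underside
- brush: bystander: glaze brush, 190 mm long, lying between the two boxes along x, loose; origin under its middle
- vase: bystander: white vase, up to 96 mm in diameter, 140 mm high, loose; origin at the centre of its underside
- spatula: bystander: spatula, 200 mm long, lying loose; origin under its middle
There are look-alikes about, which are no part of the job. Leave any turquoise look-alike of the starter alone.

How it is judged:
By the outcome, as a careful person would: the job done as asked, in the order asked, and still so for the second after the job is handed in, with the robot touching nothing.
It also fails if it takes over 66 s, if anything falls off the work surface, if the arm or the gripper's body presses on something with over 40 N, if the wrist force passes 120 N, or if a joint passes its speed limit or range.

## Robot

A 7-joint arm with a two-finger parallel gripper is mounted at the origin on the work surface. World frame = base frame: x ahead of the robot, y to its left, z up, the work surface at z = 0. Lengths are in m, angles in rad, forces in N, time in s.
With the tool pointing down it reaches from about 0.4 to 0.9 m from the base axis. Payload 5.5 kg.
Tool frame: the origin (TCP) lies at the very end of the fingers, on their centre line; the grasp point (between the pads) lies 19 mm behind it (manip.hold_point_z is the z of the grasp point in the tool frame, in m); z points along the fingers, y is the line along which they close (so a half turn about z gives the same grasp; the last joint's range is limited). The gripper opens to 92 mm and grips with 3 to 60 N. Pads are 19 mm wide; open, the fingers measure 130 mm over their backs; the gripper's body (75 mm by 190 mm) begins 47 mm behind the grasp point.
Start: joints at [-0.968, 0.501, -0.427, 1.55, 0.221, 1.138, -0.21], TCP at [0.217, 0.613, 0.227] pointing down, gripper open.
Joint ranges: [-2.88, 2.88], [-0.31, 2.03], [-1.54, 1.56], [0.2, 2.42], [-1.41, 4.55], [0.19, 2.02], [-2.57, 2.57]. Speed limits (rad/s): [2.57, 2.57, 3.14, 3.14, 3.14, 3.14, 3.14].

## Interface

Orientations are given as [roll, pitch, yaw] about the fixed x, y, z axes, in that order (R = Rz(yaw) Ry(pitch) Rx(roll)).
In Python, from bench import manip gives the robot as it stands. Calls block until the motion is done:
- manip.goto(position, orientation): joint-space move of the TCP to a pose.
- manip.movel(position, vel=0.15, rot=None, f_stop=None): straight line of the TCP; rot=None keeps the orientation; vel is the mean speed in m/s. With f_stop (N) it stops when the force on the tool has changed by that much, and returns True; else False.
- manip.movej(angles): joint-space move.
- manip.ungrasp() and manip.grasp(): open the fingers fully, or close them until they stop; the grip force is fixed at half the most.
- manip.pause(seconds).
- manip.ik(position, orientation): joint angles nearest the present ones, or None.
- manip.sense(): the state.
- manip.grab_frame(name): name is "side" or "top"; returns a dict with "color" (420x560x3 uint8, red, green, blue), "fovy" (degrees; the focal length in pixels is half the picture's height over the tangent of half this angle, whatever the lens; pixels are square), "cx", "cy" (the principal point, pixels), "rvec" (rotation vector, rad) and "tvec" (3), from world to camera coordinates, as OpenCV has them. Camera axes: x right, y down, z forward; pixel columns grow to the right and rows downward; lengths in m; the calibration is good to about 2 mm. A picture is of the moment at which its call begins. There is no depth.
A pose or a line that the arm cannot do raises manip.PlanningError and nothing moves.
- manip.finish_job(): hands the job in; it is judged then, once.
Trained networks look in a picture, given as the dict that the camera call returned (one of the last four; its "shot" number tells which), for a name from the list of things; names that differ only in an ending like _2 or _b are one class to them, and where a whole thing is asked for, a point or a joint stands for the part that bears it (a point fixed in the world has none). Each returns a list of dicts, best first, with "p" (0 to 1); they miss things now and then, are a little off and sometimes report something else, mostly with a low value. They report only what shows in the picture. A call takes as long as a camera call. They do not tell look-alikes from the thing itself.
- manip.regions_of(name, picture): "pixels" (420x560 bool, what is visible of it) and "rect" ([left, top, right, bottom] in pixels, round what is visible of it).
The state is a dict: "time_s": time; "q": joint angles; "joint_vel": joint speeds; "joint_torque": joint torques, N m; "position": TCP position; "tool_rot": TCP orientation; "ft_force": force on the tool from outside, world axes, zero at the start; "ft_torque": the same for the moment, N m; "gripper_width": finger opening in m; "grasp_force": force on a finger pad.
Only numpy, scipy, OpenCV 4.12 (cv2) and the standard library are available. Lean on these libraries where they do the work, as an engineer would, in place of code of your own. Each camera call takes 0.05 s, during which the arm holds its last target. There are 200 camera calls.

## Working session

There is one attempt and no reset: what is moved stays moved. The work goes in short steps, each a Python script; the robot and the scene stay as the last script left them, time stands still between calls to the robot, and variables do not carry over. Pictures are saved under pics/ and viewed, at most 10 in all, crops included, and the job is handed in when it is done.

```bash
ls; mkdir -p pics
cat > h.py <<'E'
import numpy as np, cv2
from bench import manip
def cam(f):
    h=f["color"].shape[0]; F=h/2/np.tan(np.radians(f["fovy"])/2)
    return np.array([[F,0,f["cx"]],[0,F,f["cy"]],[0,0,1]]), cv2.Rodrigues(np.array(f["rvec"],float))[0], np.array(f["tvec"],float).ravel()
def unproj(f,uv,z):
    K,R,t=cam(f); c=-R.T@t; d=(np.linalg.inv(K)@np.c_[np.atleast_2d(uv),np.ones(len(np.atleast_2d(uv)))].T).T@R
    return c+d*((z-c[2])/d[:,2])[:,None]
def proj(f,P):
    K,R,t=cam(f); p=(np.atleast_2d(P)@R.T+t)@K.T; return p[:,:2]/p[:,2:]
def save(f,n,box=None,s=1):
    im=f["color"][:,:,::-1]
    if box: im=im[box[1]:box[3],box[0]:box[2]]
    cv2.imwrite("pics/"+n,cv2.resize(im,None,fx=s,fy=s,interpolation=cv2.INTER_CUBIC))
E
python3 - <<'E'
from h import *
for n in ("top","side"):
    f=manip.grab_frame(n); save(f,n+"1.png"); K,R,t=cam(f); print(n,-R.T@t,R[2])
    for k in ("timer","starter","key_grip","timer_dial","plunger_top","stop_top"):
        for d in manip.regions_of(k,f):
            m=np.argwhere(d["pixels"]).mean(0)[::-1]; print(n,k,round(d["p"],2),d["rect"],m.round(1),int(d["pixels"].sum()))
print(manip.sense())
E
```

```text
pics
top [0.34097381 0.01866906 1.70055386] [ 0.11595286  0.00419729 -0.99324585]
top timer 0.77 [324.9, 173.9, 399.6, 232.1] [363.7 203.3] 3255
top timer 0.36 [379.3, 184.1, 398.2, 205.7] [385.4 196.8] 81
top starter 0.57 [201.3, 182.0, 257.6, 237.4] [230.2 208.4] 2253
top key_grip 0.4 [377.7, 185.7, 390.6, 206.5] [385.9 196.2] 96
top timer_dial 0.65 [327.9, 171.9, 403.7, 231.5] [363.7 203.6] 3118
top timer_dial 0.53 [287.2, 173.5, 302.5, 227.8] [294.5 196.4] 434
top plunger_top 0.74 [375.5, 187.3, 396.0, 205.3] [384.9 197.6] 105
top plunger_top 0.46 [211.2, 196.8, 223.4, 211.0] [215.7 203.1] 143
top plunger_top 0.46 [353.1, 275.6, 367.0, 284.7] [360.  278.5] 125
top stop_top 0.54 [237.3, 203.6, 249.2, 217.7] [242.  210.6] 106
top stop_top 0.5 [376.2, 281.4, 389.7, 295.0] [385.1 286.8] 105
top stop_top 0.28 [204.0, 125.1, 240.6, 164.0] [221.5 142.6] 1108
side [-0.10585974 -0.8309714   0.94683662] [ 0.47346001  0.61897181 -0.6266654 ]
side timer 0.7 [278.7, 229.9, 382.9, 326.0] [330.1 277.6] 5506
side starter 0.97 [208.9, 281.4, 287.9, 372.4] [246.3 325.6] 5352
side starter 0.61 [204
[... 483 characters left out ...]
80785,  0.50088658, -0.42702671,  1.5503896 ,  0.22077868,
        1.13830429, -0.21030034]), 'joint_vel': array([-9.50018048e-05, -1.06107622e-03, -1.24662779e-04,  2.45367949e-04,
        1.34139114e-03, -2.00881399e-03, -5.72156008e-04]), 'joint_torque': array([ 6.59478646e-04, -5.66259992e+01, -5.80718234e+00, -2.79456121e+01,
       -6.61809929e-02,  2.06943689e-02,  2.37666961e-05]), 'position': array([0.21658166, 0.61286052, 0.22674377]), 'tool_rot': array([ 3.14155828e+00, -6.38955561e-05,  2.80184529e+00]), 'ft_force': array([-0.91677114, -0.03994374,  0.33200897]), 'ft_torque': array([ 0.00598188,  0.03166968, -0.03952192]), 'grasp_force': 0.0, 'gripper_width': 0.09214232743516686}
```

View pics/top1.png

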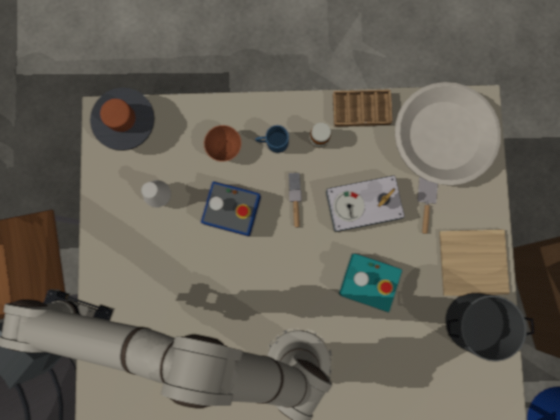

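View pics/side1.png

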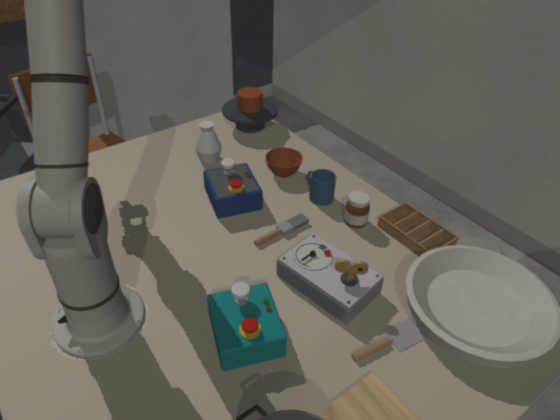

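Top view: the blue start box (the starter) is at (231,208), with plunger at (217,203) and stop at (242,211). The turquoise box at (371,282) is the look-alike, so it stays alone. The timer is at (364,203), with its dial at (350,205) and key at (386,198). Next I'll enlarge both and measure.

```bash
cat > m.py <<'E'
from h import *
from scipy.optimize import minimize
f=manip.grab_frame("top"); s=manip.grab_frame("side")
a=cv2.resize(f["color"][165:245,195:410],None,fx=3.6,fy=3.6,interpolation=cv2.INTER_CUBIC)
b=cv2.resize(s["color"][145:325,200:390],None,fx=1.6,fy=1.6,interpolation=cv2.INTER_CUBIC)
c=np.zeros((a.shape[0]+b.shape[0],max(a.shape[1],b.shape[1]),3),np.uint8); c[:a.shape[0],:a.shape[1]]=a; c[a.shape[0]:,:b.shape[1]]=b
cv2.imwrite("pics/crop.png",c[:600,:,::-1])
def hull(p,size):
    x,y,w,hh=p; R=np.array([[np.cos(w),-np.sin(w)],[np.sin(w),np.cos(w)]])
    c=np.array([[i*size[0]/2,j*size[1]/2] for i in(-1,1) for j in(-1,1)])@R.T+[x,y]
    return np.vstack([np.c_[c,np.zeros(4)],np.c_[c,np.full(4,size[2])]])
for n,size,zt in (("timer",(.15,.24,.065),.065),("starter",(.15,.17,.075),.075)):
    best={}
    for nm,fr in (("top",f),("side",s)):
        ds=manip.regions_of(n,fr)
        for d in ds:
            if d["pixels"].sum()<1500: continue
            m=d["pixels"].astype(np.uint8); p=unproj(fr,np.argwhere(m)[:,::-1].astype(float),zt/2 if nm=="side" else zt)
            r=cv2.minAreaRect(p[:,:2].astype(np.float32)); print(n,nm,round(d["p"],2),p.mean(0).round(3),r)
            if n=="starter" and p[:,1].mean()<.05: continue
            best.setdefault(nm,(fr,m))
    def cost(p):
        e=0
        for fr,m in best.values():
            q=np.zeros(m.shape,np.uint8); h=cv2.convexHull((proj(fr,hull(p,size))*16).astype(np.float32)).astype(np.int32)
            cv2.fillConvexPoly(q,h,1,shift=4); e+=1-(q&m).sum()/(q|m).sum()
        return e
    fr,m=best["top"]; c0=unproj(fr,np.argwhere(m)[:,::-1].mean(0),zt)[0]
    rs=[minimize(cost,[c0[0],c0[1],w,0],method="Nelder-Mead",options=dict(initial_simplex=np.array([[c0[0],c0[1],w,0]]+[[c0[0]+.02*(i==0),c0[1]+.02*(i==1),w+.15*(i==2),0] for i in range(4)])[:5])) for w in(-.4,-.2,0,.2,.4)]
    r=min(rs,key=lambda r:r.fun); x,y,w,_=r.x; print(n,r.x.round(4),r.fun)
    R=np.array([[np.cos(w),-np.sin(w)],[np.sin(w),np.cos(w)]])
    for l,dy,z in ((("key",-.062,.111),("dial",.058,.068)) if n=="timer" else (("plunger",.042,.118),("stop",-.045,.098))):
        P=np.r_[R@[0,dy]+[x,y],z]; print(l,P.round(4),proj(f,P).round(1),proj(s,P).round(1))
E
python3 m.py
```

```text
timer top 0.69 [ 0.526 -0.236  0.065] ((0.5263209342956543, -0.2356567084789276), (0.15642686188220978, 0.24626486003398895), 9.807682991027832)
timer side 0.85 [ 0.529 -0.246  0.032] ((0.5347446799278259, -0.23544108867645264), (0.1980300098657608, 0.2705247104167938), 9.474529266357422)
timer [ 0.5286 -0.2397  0.1734  0.    ] 0.12669061791242853
key [ 0.5393 -0.3008  0.111 ] [[385.6 196.9]] [[350.6 266.3]]
dial [ 0.5186 -0.1826  0.068 ] [[348.1 205.6]] [[311.7 254.5]]
starter top 0.95 [0.519 0.212 0.075] ((0.5192477703094482, 0.21162165701389313), (0.17415547370910645, 0.1510402411222458), 72.7734603881836)
starter top 0.77 [ 0.264 -0.242  0.075] ((0.2645452320575714, -0.2421283721923828), (0.1785576194524765, 0.1533741056919098), 69.98612976074219)
starter side 0.8 [ 0.265 -0.249  0.037] ((0.27138057351112366, -0.2362023890018463), (0.23934361338615417, 0.16009867191314697), 68.65677642822266)
starter side 0.75 [0.526 0.214 0.037] ((0.5352574586868286, 0.23781415820121765), (0.31325003504753113, 0.17488911747932434), 72.02811431884766)
starter [ 0.5234  0.2158 -0.2738  0.    ] 0.14867558364417977
plunger [0.5348 0.2562 0.118 ] [[215.  202.7]] [[227.1 161. ]]
stop [0.5113 0.1725 0.098 ] [[241.4 209.8]] [[235.5 181.4]]
```

View pics/crop.png

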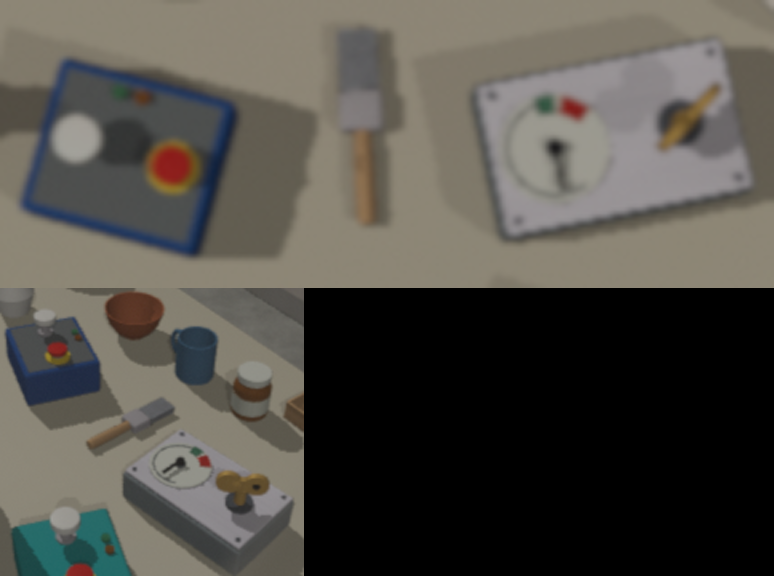

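The enlarged crop confirms it. The blue starter box has its white plunger at crop (76,138), i.e. px (216,203), and its red stop at (243,211). The timer has its dial hub at (349,206), pointer towards the lower side (p≈0.5), and its brass key at (386,198), with the blade about 45° and the black spot on the lobe away from the robot. The box fits are a pixel off, so I'll refine the key and plunger by colour.

```bash
cat > m2.py <<'E'
from h import *
from scipy.optimize import minimize
def brass(fr,c,r=20):
    hsv=cv2.cvtColor(fr["color"],cv2.COLOR_RGB2HSV); m=cv2.inRange(hsv,(10,90,60),(28,255,255))//255
    k=np.zeros_like(m); cv2.circle(k,(int(c[0]),int(c[1])),r,1,-1); return m*k
def fitkey(views,P0,angs):
    ms=[(fr,brass(fr,proj(fr,P0)[0],22 if i else 16)) for i,fr in enumerate(views)]
    S=8
    def cost(p):
        x,y,w=p; e=0; R=np.array([[np.cos(w),-np.sin(w)],[np.sin(w),np.cos(w)]])
        c=np.array([[i*.039,j*.005] for i in(-1,1) for j in(-1,1)])@R.T+[x,y]
        H=np.vstack([np.c_[c,np.full(4,z)] for z in(.093,.129)])
        for fr,m in ms:
            q=np.zeros((m.shape[0]*4,m.shape[1]*4),np.uint8); h=cv2.convexHull(((proj(fr,H)+.5)*4).astype(np.float32))
            cv2.fillConvexPoly(q,(h*16).astype(np.int32),1,shift=4); q=cv2.resize(q.astype(np.float32),m.shape[::-1],interpolation=cv2.INTER_AREA)
            e+=1-np.minimum(q,m).sum()/np.maximum(q,m).sum()
        return e
    rs=[minimize(cost,[P0[0],P0[1],w],method="Nelder-Mead",options=dict(initial_simplex=[[P0[0],P0[1],w],[P0[0]+.01,P0[1],w],[P0[0],P0[1]+.01,w],[P0[0],P0[1],w+.2]])) for w in angs]
    r=min(rs,key=lambda r:r.fun); return r.x,r.fun,[int(m.sum()) for _,m in ms]
if __name__=="__main__":
    f=manip.grab_frame("top"); s=manip.grab_frame("side")
    P0=np.array([.538,-.300,.111])
    for v in ([f,s],[f]): print(fitkey(v,P0,[-1.1,-.9,-.75,-.6,-.4]))
    g=lambda fr:cv2.cvtColor(fr["color"],cv2.COLOR_RGB2HSV)
    # plunger / stop discs
    for nm,fr in(("top",f),("side",s)):
        u=proj(fr,[.532,.254,.118])[0]; k=np.zeros(fr["color"].shape[:2],np.uint8); cv2.circle(k,tuple(int(round(a)) for a in u),10,255,-1)
        m=cv2.inRange(g(fr),(0,0,130),(180,60,255))&k; c=np.argwhere(m)[:,::-1].mean(0); print(nm,"plunger",c,(m>0).sum(),unproj(fr,c,.118 if nm=="top" else .112))
        u=proj(fr,[.510,.170,.098])[0]; k[:]=0; cv2.circle(k,tuple(int(round(a)) for a in u),9,255,-1)
        m=(cv2.inRange(g(fr),(0,150,60),(6,255,255))|cv2.inRange(g(fr),(172,150,60),(180,255,255)))&k; c=np.argwhere(m)[:,::-1].mean(0); print(nm,"stop",c,(m>0).sum(),unproj(fr,c,.098 if nm=="top" else .095))
    for y0 in (2.39,-.75):
        q=manip.ik([.538,-.300,.092],[np.pi,0,y0]); print(y0,None if q is None else np.round(q,3))
E
python3 m2.py
```

```text
(array([ 0.53908166, -0.30171039, -0.76188289]), np.float64(0.6911745071411133), [80, 404])
(array([ 0.53914231, -0.30180385, -0.76135888]), np.float64(0.41006016731262207), [80])
top plunger [215.69230769 203.02307692] 130 [[0.53364586 0.25391345 0.118     ]]
top stop [242.2238806  210.56716418] 67 [[0.50865511 0.16979051 0.098     ]]
side plunger [228.18343195 158.79289941] 169 [[0.54914944 0.27301874 0.112     ]]
side stop [235.4047619  182.86904762] 84 [[0.50915157 0.16981646 0.095     ]]
2.39 [ 0.243  0.578  0.297  1.762 -0.218  0.834  1.461]
-0.75 [-0.027  0.662  0.681  1.772 -0.519  0.895 -1.436]
```

Run:
```python
from h import *
np.set_printoptions(precision=4,suppress=True)
yaw=-.762+np.pi
manip.goto([.48,.25,.33],[np.pi,0,yaw]); 
manip.goto([.539,-.3015,.20],[np.pi,0,yaw]); s=manip.sense(); print(s["time_s"],s["q"],s["position"],s["tool_rot"])
print(manip.movel([.539,-.3015,.092],vel=.1,f_stop=8)); s=manip.sense(); print(s["time_s"],s["q"],s["position"],s["ft_force"])
manip.grasp(); s=manip.sense(); print(s["time_s"],s["position"],s["ft_force"],s["ft_torque"],s["gripper_width"],s["grasp_force"])
q=np.array(s["q"]); q[6]-=.25; manip.movej(q); s=manip.sense(); print(s["time_s"],s["position"],s["tool_rot"],s["ft_force"],s["ft_torque"],s["gripper_width"],s["grasp_force"])
```

```text
4.8333 [ 0.3576  0.436   0.1404  1.6787 -0.0701  1.0314  1.3322] [ 0.54   -0.2999  0.2002] [3.1405 0.0001 2.382 ]
False
6.0667 [ 0.3722  0.5652  0.1259  1.7524 -0.0914  0.8281  1.3493] [ 0.5396 -0.3018  0.0928] [-0.4907  0.5249  0.9112]
7.2583 [ 0.5392 -0.3014  0.092 ] [-0.1023  0.672  -0.5599] [ 0.0578 -0.1066  0.0204] 0.015553806699490393 30.000001788139343
7.6083 [ 0.5393 -0.3012  0.092 ] [ 3.1412 -0.      2.1336] [ 0.3928 -0.1363 -1.0885] [-0.0185 -0.1476  0.0006] 0.015569745517063109 30.000276267528534
```

Run:
```python
from h import *
f=manip.grab_frame("top"); s=manip.grab_frame("side")
a=cv2.resize(f["color"][165:245,310:410],(500,400),interpolation=cv2.INTER_CUBIC)
b=cv2.resize(s["color"][225:335,270:390],(300,275),interpolation=cv2.INTER_CUBIC)
c=np.zeros((400,800,3),np.uint8); c[:,:500]=a; c[:275,500:]=b; cv2.imwrite("pics/g1.png",c[:,:,::-1])
```

```text
(no output)
```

View pics/g1.png

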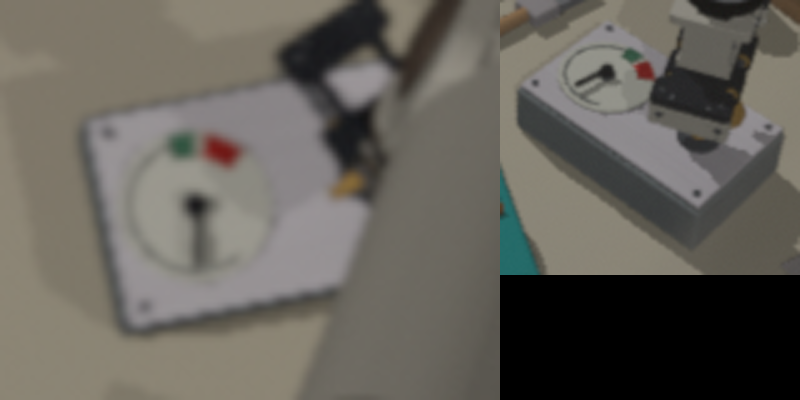

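The pointer moved from about 0.51 to 0.63, which is right for a 0.25 rad turn (hub at crop (196,206), tip at (199,268)). The key is held and turning, so I'll carry on.

```bash
cat > d.py <<'E'
from h import *
def dial(n="top",th=70):
    f=manip.grab_frame(n); C=np.array([.5187,-.1831]); img=f["color"]
    yy,xx=np.mgrid[:420,:560]; P=unproj(f,np.c_[xx.ravel(),yy.ravel()].astype(float),.070)[:,:2]
    hsv=cv2.cvtColor(img,cv2.COLOR_RGB2HSV).reshape(-1,3).astype(int); v=img.reshape(-1,3).max(1).astype(float)
    r=np.hypot(*(P-C).T); hub=(r<.012); w=np.clip(110-v,0,None)
    C2=(P[hub]*w[hub,None]).sum(0)/w[hub].sum(); d=P-C2; r=np.hypot(*d.T); a=np.arctan2(d[:,1],d[:,0])
    k=(r>.013)&(r<.041)&(v<th); dr=d[k].sum(0); pa=np.arctan2(dr[1],dr[0])
    g=(r<.06)&(r>.025)&(hsv[:,0]>55)&(hsv[:,0]<95)&(hsv[:,1]>60); rd=(r<.06)&(r>.025)&((hsv[:,0]<8)|(hsv[:,0]>172))&(hsv[:,1]>120)
    m=lambda k:np.angle(np.exp(1j*a[k]).sum()) if k.any() else None
    ga=m(g); p=(3.65+.172-pa)%(2*np.pi)
    print(n,"hub",C2.round(4),"n",k.sum(),"pointer",round(p,3),"key",round(p/.6,3),"green",ga,g.sum(),"red",m(rd),"timer yaw .172"); return f
E
cat > t.py <<'E'
import sys
from d import *
np.set_printoptions(precision=3,suppress=True)
tot=float(sys.argv[1]); n=int(np.ceil(abs(tot)/.6))
q=np.array(manip.sense()["q"])
for i in range(n):
    q[6]-=tot/n; manip.movej(q); s=manip.sense(); print(s["time_s"],s["q"][6],s["position"],s["tool_rot"],s["ft_force"],s["ft_torque"],s["gripper_width"])
dial("top"); dial("side")
E
python3 -c "
from d import *
dial('top');dial('side')"; python3 t.py 2.4
```

```text
top hub [ 0.5172 -0.1849] n 0 pointer 3.822 key 6.37 green 0.1835895230587299 8 red -0.4342742248527585 timer yaw .172
side hub [ 0.5189 -0.1829] n 9 pointer 0.881 key 1.468 green 0.12661885273925336 17 red -0.5087946938918604 timer yaw .172
8.4333 0.5045469408993007 [ 0.54  -0.301  0.092] [ 3.141 -0.     1.535] [ 2.52  -0.508 -1.277] [ 0.057 -0.364  0.152] 0.01488722964514815
9.0583 -0.09494133760008887 [ 0.54  -0.301  0.092] [ 3.14  -0.001  0.936] [ 5.017 -0.018 -2.988] [-0.169 -0.784  0.151] 0.015442472750321701
9.6833 -0.6962996236001889 [ 0.54  -0.302  0.092] [ 3.14  -0.002  0.334] [ 4.618 -0.9   -4.464] [-0.272 -1.021  0.147] 0.015105978272860393
10.3083 -1.296274736358615 [ 0.54  -0.302  0.092] [ 3.141 -0.002 -0.266] [ 5.37  -0.78  -5.194] [-0.326 -0.943  0.168] 0.015100511752561422
top hub [ 0.518 -0.183] n 0 pointer 3.822 key 6.37 green 0.143453946579145 8 red -0.47769807004433895 timer yaw .172
side hub [ 0.52  -0.183] n 12 pointer 2.272 key 3.787 green 0.14095078173147094 16 red -0.5134682814573199 timer yaw .172
```

Run:
```python
from d import *
from m2 import fitkey
np.set_printoptions(precision=3,suppress=True)
manip.ungrasp(); s=manip.sense(); p=np.array(s["position"]); manip.movel([.5393,-.3014,.20],vel=.15)
q=np.array(manip.sense()["q"]); q[6]+=np.pi; manip.movej(q); s=manip.sense(); print(s["time_s"],s["position"],s["tool_rot"])
f=dial("top",95); g=dial("side")
a=cv2.resize(f["color"][165:245,310:410],(400,320),interpolation=cv2.INTER_CUBIC)
b=cv2.resize(g["color"][225:335,270:390],(400,367),interpolation=cv2.INTER_CUBIC)
c=np.zeros((370,800,3),np.uint8); c[:320,:400]=a; c[:367,400:]=b; cv2.imwrite("pics/g2.png",c[:,:,::-1])
print(fitkey([f,g],np.array([.539,-.3015,.111]),[-.7,-.4,-.2,0,.2]))
```

```text
15.2 [ 0.539 -0.301  0.199] [ 3.141 -0.002  2.873]
top hub [ 0.518 -0.183] n 10 pointer 3.258 key 5.431 green 0.14398860004050787 8 red -0.48824811610323166 timer yaw .172
side hub [ 0.52  -0.183] n 12 pointer 2.272 key 3.786 green 0.14036973534940247 16 red -0.5216527602515055 timer yaw .172
(array([ 0.54 , -0.303, -0.293]), np.float64(0.7879093885421753), [81, 348])
```

View pics/g2.png

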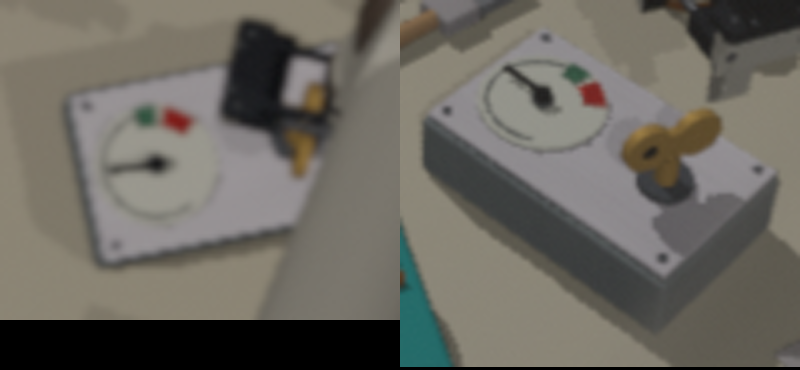

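In the top view, the pointer's hub is at crop (157,163) and its tip at (108,168), so pointer ≈2.15 and key ≈3.5. The key stayed where it was left. About 2.5 rad remain, so I'll regrasp and turn 2.2 before checking.

```bash
python3 - <<'E'
from h import *
np.set_printoptions(precision=3,suppress=True)
print(manip.movel([.5393,-.3014,.092],vel=.1,rot=[np.pi,0,2.873],f_stop=8)); manip.grasp(); s=manip.sense(); print(s["time_s"],s["position"],s["q"],s["tool_rot"],s["ft_force"],s["gripper_width"])
E
python3 t.py 2.2
python3 - <<'E'
from h import *
f=manip.grab_frame("top"); g=manip.grab_frame("side")
a=cv2.resize(f["color"][180:230,325:375],(400,400),interpolation=cv2.INTER_CUBIC)
b=cv2.resize(g["color"][230:280,285:335],(400,400),interpolation=cv2.INTER_CUBIC)
cv2.imwrite("pics/g3.png",np.hstack([a,b])[:,:,::-1])
E
```

```text
False
17.7083 [ 0.539 -0.302  0.092] [ 0.372  0.566  0.126  1.753 -0.092  0.828  1.843] [-3.141  0.     2.873] [-0.379 -0.259 -0.841] 0.015337979716776728
18.3 1.2952569040877595 [ 0.539 -0.302  0.092] [-3.142  0.     2.326] [-0.573 -0.804 -0.914] [-0.1   -0.057  0.13 ] 0.015233096278535889
18.8917 0.7462827305311992 [ 0.539 -0.301  0.092] [3.141 0.    1.777] [ 1.173  0.35  -1.059] [-0.071 -0.23   0.238] 0.015370933332774742
19.4833 0.19655683430548737 [ 0.54  -0.301  0.092] [3.141 0.    1.227] [ 3.309 -0.444 -2.643] [-0.057 -0.449  0.214] 0.015308168430821719
20.075 -0.35332553911998194 [ 0.54  -0.302  0.092] [ 3.141 -0.     0.677] [ 3.599  0.063 -3.151] [-0.065 -0.793  0.21 ] 0.015140241937051827
top hub [ 0.52  -0.185] n 3 pointer 3.524 key 5.873 green 0.20119116653844696 10 red -0.4657056001363131 timer yaw .172
side hub [ 0.52  -0.183] n 46 pointer 3.658 key 6.097 green 0.036596671327393276 6 red -0.6534547548027123 timer yaw .172
```

View pics/g3.png

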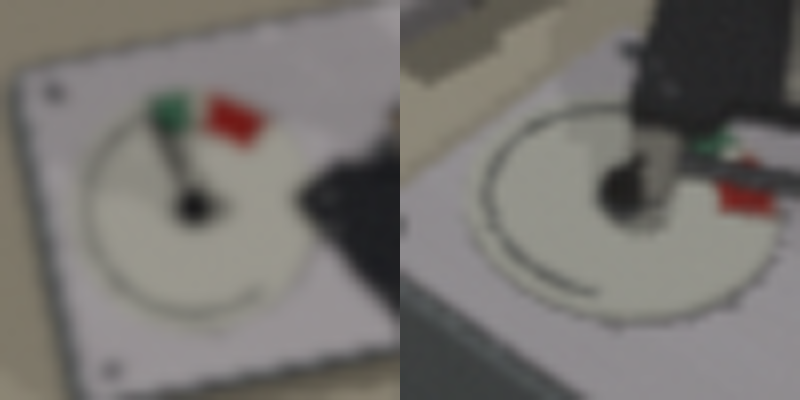

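The pointer (hub (194,206), tip (155,107) in the left crop) is at about 3.45, right at the green band's near edge. Another 0.34 rad of key puts it mid-band.

```bash
python3 t.py 0.34
python3 - <<'E'
from d import *
manip.ungrasp(); manip.movel([.5393,-.3014,.20],vel=.15)
manip.goto([.47,.0,.30],[np.pi,0,0.3]); print(manip.sense()["time_s"])
dial("top",100); dial("side"); f=manip.grab_frame("top"); g=manip.grab_frame("side")
a=cv2.resize(f["color"][180:230,325:375],(400,400),interpolation=cv2.INTER_CUBIC)
b=cv2.resize(g["color"][230:280,285:335],(400,400),interpolation=cv2.INTER_CUBIC)
cv2.imwrite("pics/g4.png",np.hstack([a,b])[:,:,::-1])
for y in(-.27,-.27+np.pi/2,-.27-np.pi/2,-.27+np.pi): 
    q=manip.ik([.5335,.254,.15],[np.pi,0,y]); print(y,None if q is None else np.round(q,2))
E
```

```text
20.6917 -0.6916032460504077 [ 0.539 -0.302  0.092] [3.141 0.001 0.338] [ 0.319 -1.326 -0.351] [-0.26   0.171  0.129] 0.014945805511268052
top hub [ 0.52  -0.185] n 7 pointer 3.598 key 5.996 green 0.20156720278456516 7 red -0.475500325683886 timer yaw .172
side hub [ 0.52  -0.184] n 13 pointer 3.546 key 5.91 green 0.12961778751874592 12 red -0.5037952087743921 timer yaw .172
24.1667
top hub [ 0.5203 -0.1848] n 24 pointer 3.588 key 5.98 green 0.20204899046002836 7 red -0.4705951571327217 timer yaw .172
side hub [ 0.5203 -0.1837] n 13 pointer 3.513 key 5.856 green 0.14170975793244125 13 red -0.5008022201692575 timer yaw .172
-0.27 [-0.41  0.45 -0.1   1.78  0.05  0.91 -2.38]
1.3007963267948965 [-0.34  0.45 -0.19  1.78  0.1   0.92 -0.85]
-1.8407963267948966 [ 0.37  0.87 -1.3   1.76  0.89  1.25  1.69]
2.871592653589793 [-0.22  0.47 -0.35  1.77  0.2   0.93  0.65]
```

View pics/g4.png

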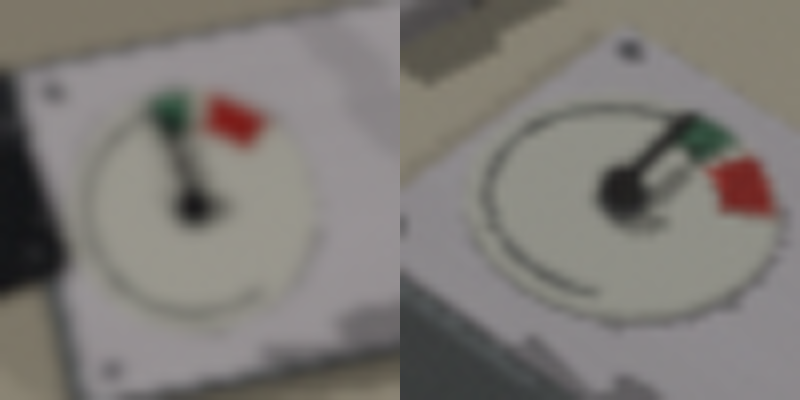

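The pointer tip, side crop (690,122), lies just inside the near edge of green, at about 3.55. It's in the band with thin margin, so I'll add a small top-up of about 0.2 rad.

```bash
python3 - <<'E'
from h import *
np.set_printoptions(precision=3,suppress=True)
manip.goto([.5393,-.3014,.19],[np.pi,0,.345]); print(manip.sense()["q"])
print(manip.movel([.5393,-.3014,.092],vel=.12,rot=[np.pi,0,.345],f_stop=8)); manip.grasp(); s=manip.sense(); print(s["time_s"],s["position"],s["tool_rot"],s["ft_force"],s["gripper_width"])
E
python3 t.py 0.22
python3 - <<'E'
from d import *
manip.ungrasp(); manip.movel([.5393,-.3014,.20],vel=.15)
manip.goto([.47,.0,.30],[np.pi,0,1.3]); print(manip.sense()["time_s"])
dial("top",100); dial("side"); f=manip.grab_frame("top"); g=manip.grab_frame("side")
a=cv2.resize(f["color"][180:230,325:375],(400,400),interpolation=cv2.INTER_CUBIC)
b=cv2.resize(g["color"][230:280,285:335],(400,400),interpolation=cv2.INTER_CUBIC)
cv2.imwrite("pics/g5.png",np.hstack([a,b])[:,:,::-1])
E
```

```text
[ 0.255  0.455  0.277  1.691 -0.144  1.015 -0.643]
False
27.7667 [ 0.539 -0.302  0.092] [ 3.141 -0.     0.345] [ 0.751 -0.48  -1.383] 0.014905559075726018
28.0917 -0.8269331729498649 [ 0.54  -0.302  0.092] [ 3.141 -0.001  0.129] [ 1.151 -1.442 -1.499] [-0.279 -0.297 -0.044] 0.014988981307613194
top hub [ 0.52  -0.185] n 7 pointer 3.645 key 6.075 green 0.2062195372148597 7 red -0.45581181601530624 timer yaw .172
side hub [ 0.52  -0.184] n 16 pointer 3.613 key 6.022 green 0.10784186483828971 11 red -0.5106885054671602 timer yaw .172
31.5667
top hub [ 0.5203 -0.1849] n 30 pointer 3.66 key 6.1 green 0.20609419852353011 7 red -0.4557540400859385 timer yaw .172
side hub [ 0.5204 -0.1837] n 17 pointer 3.6 key 6.0 green 0.09966866211537073 10 red -0.5010953541267188 timer yaw .172
```

View pics/g5.png

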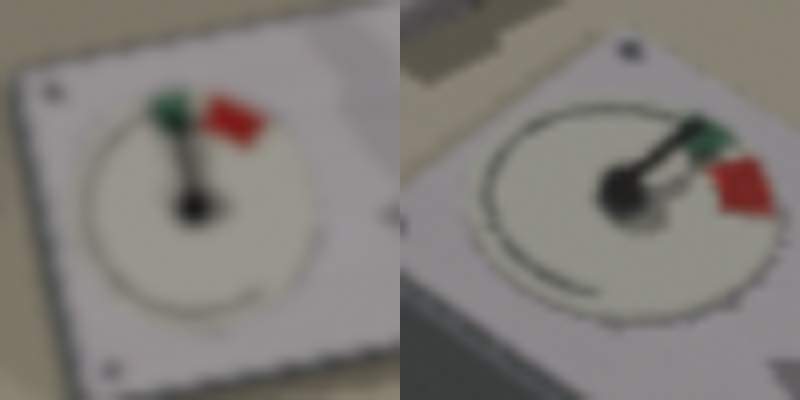

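The pointer stands inside green in both views, at about 3.6–3.65. The plunger is next.

Run:
```python
from h import *
np.set_printoptions(precision=4,suppress=True)
P=[.5335,.254]; manip.grasp()
manip.goto(P+[.17],[np.pi,0,1.3]); manip.movel(P+[.125],vel=.1); s=manip.sense(); print(s["time_s"],s["position"],s["ft_force"])
for z,fs in((.112,None),(.092,18)):
    r=manip.movel(P+[z],vel=.03,f_stop=fs); s=manip.sense(); print(r,s["time_s"],s["position"],s["ft_force"])
manip.pause(.8); s=manip.sense(); print(s["position"],s["ft_force"])
```

```text
34.9333 [0.5338 0.2537 0.1252] [ 0.699  -0.0381  0.984 ]
False 35.5167 [0.5344 0.2545 0.1127] [1.4628 0.8655 5.1896]
True 36.0583 [0.5345 0.2546 0.0986] [-2.5564 -1.2595  9.187 ]
[0.5345 0.2545 0.0985] [-2.8058 -1.0947 10.2692]
```

Run:
```python
from h import *
np.set_printoptions(precision=4,suppress=True)
P=[.5335,.254]
for z in(.0965,.0945,.0925):
    r=manip.movel(P+[z],vel=.01,f_stop=25); s=manip.sense(); print(r,s["time_s"],s["position"],s["ft_force"])
    if s["ft_force"][2]>22: break
manip.pause(.8); s=manip.sense(); print(s["position"],s["ft_force"])
```

```text
False 37.25 [0.5344 0.2545 0.0983] [-1.1569  0.1656 13.2475]
False 37.6 [0.5346 0.2546 0.0981] [-4.3408 -2.6173 25.8509]
[0.5346 0.2546 0.0981] [-5.9439 -3.9106 25.1383]
```

The force rises to 25 N with no further travel, so the plunger is on its end stop and has been held there. I'll release it, retreat and check.

Run:
```python
from d import *
P=[.5335,.254]
manip.movel(P+[.125],vel=.05); manip.movel(P+[.22],vel=.15); manip.goto([.45,.05,.32],[np.pi,0,1.3]); manip.pause(.3); s=manip.sense(); print(s["time_s"],s["ft_force"])
dial("top",100); dial("side"); f=manip.grab_frame("top"); g=manip.grab_frame("side")
a=cv2.resize(f["color"][150:250,190:410],(800,364),interpolation=cv2.INTER_CUBIC)
b=cv2.resize(g["color"][130:220,190:310],(308,231),interpolation=cv2.INTER_CUBIC); b2=cv2.resize(g["color"][225:335,270:390],(252,231),interpolation=cv2.INTER_CUBIC)
c=np.zeros((595,800,3),np.uint8); c[:364]=a; c[364:,:308]=b; c[364:,308:560]=b2; cv2.imwrite("pics/end.png",c[:,:,::-1])
```

```text
41.2 [ 1.00397505 -0.11268867 -0.49350548]
top hub [ 0.5203 -0.1849] n 31 pointer 3.666 key 6.11 green 0.20571510395141812 7 red -0.4563975660409183 timer yaw .172
side hub [ 0.5203 -0.1837] n 15 pointer 3.585 key 5.976 green 0.09796848519204729 9 red -0.5001315976493171 timer yaw .172
```

View pics/end.png

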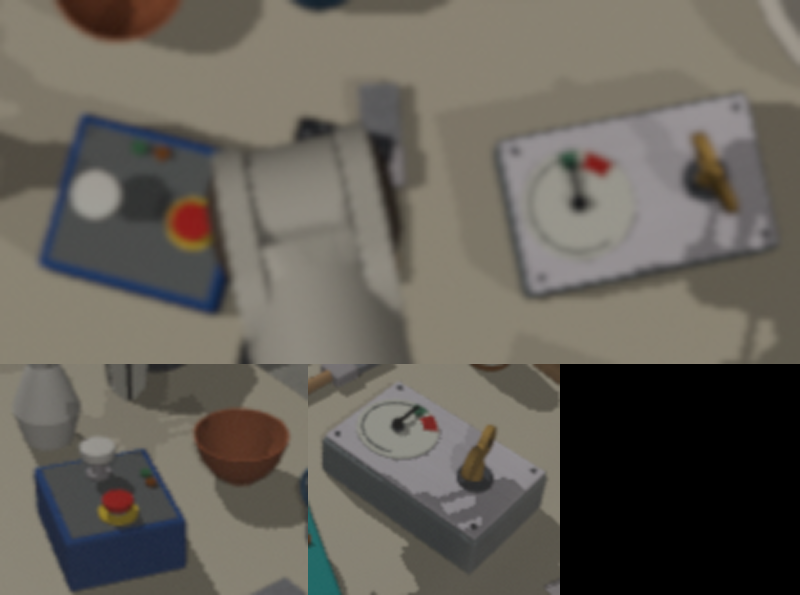

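The plunger is up again at (95,193), the pointer is in green at (570,160), and the stop button and bystanders look undisturbed.

```bash
python3 -c "
from bench import manip
print(manip.finish_job())"
```

```text
the job is handed in; nothing more can be done
None
```

I handed the job in at about 41 s of the 66 s allowed: the timer pointer stands in the green band at about 3.6–3.65 rad, the white plunger was pressed to its end stop, held and sprang back up, and the stop button and pottery were left alone.

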